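# Tighten the cast press: to the bite, then a twelfth of a turn

## Task

Two small hand presses stand on the bench; one has a dental cast under its foot, the other is empty. Turn the wing knob of the press that holds the cast clockwise until it bites and goes stiff, then give it a further 30 degrees, a twelfth of a turn, and let go. Leave the empty press alone.

Things in the scene. Friction and masses are not known exactly. Their poses are not given: they have to be found in the camera images.
- cast_press_grip (a point): centre of the black wing knob on the press with the white plaster cast: an upright bar 46 x 14 mm, 30 mm tall (z 112 to 142 mm above the bench; this point at 127), on the vertical turning axis. Frame turns with it: y along the 46 mm, x through the 14 mm, z up. Below it: hub 20 mm wide, steel ring 36 mm wide (top 106), grey boss and bridge (top 98). Press fixed to the bench, base 90 x 112 mm
- cast_press_knob (a joint): turn of that wing knob relative to the ring under it, rad, growing clockwise seen from above. Starts at -0.7 to -0.3 and runs freely (0.03 N m) up to 0, where the foot sits on the cast and the knob bites; from there it drags the ring along and stays at 0. Knob and ring values together are the knob's whole turn
- cast_press_ring (a joint): turn of the steel ring under that knob, rad, clockwise from above: 0 until the bite, then the extra turn since (0.52 is 30 degrees). Stiff, 0.32 to 0.4 N m; stays where left. Turning back only loosens the knob, the ring stays. A black line on the ring starts at one of two black lines on the grey boss and reaches the second at 30 degrees
- empty_press_wing_end (a point): end of the black wing on the knob of the other, identical press, which has nothing under its foot: half-way up the wing (127 mm above the bench); the turning axis is 23 mm back along this frame's y axis, which lies along the wing. Not to be turned

How it is judged:
At the end, for the whole second after the job is handed in: The knob of the press with the cast has been turned 30 degrees (give or take 12) past its bite, has not been slackened again (by more than 0.1 rad), and is at rest and released (value of joint cast_press_ring between 0.31 and 0.73 rad and value of joint cast_press_knob above -0.1 rad and velocity of joint cast_press_ring below 0.05 rad/s); the robot touches nothing.
It fails at once if the knob of the empty press is turned (its wing end moves more than 8 mm) (distance of empty_press_wing_end from where it was at the start of the episode above 0.008 m).
It also fails if it takes over 42 s, if anything falls off the work surface, if the arm or the gripper's body presses on something with over 40 N, if the wrist force passes 120 N, or if a joint passes its speed limit or range.

## Robot

A 7-joint arm with a two-finger parallel gripper is mounted at the origin on a cart in front of the work surface, level with it; the furniture and walls round the work are solid. World frame = base frame: x ahead of the robot, y to its left, z up, the work surface at z = 0. Lengths are in m, angles in rad, forces in N, time in s.
With the tool pointing down it reaches from about 0.425 to 0.875 m from the base axis. Payload 4.7 kg.
Tool frame: the origin (TCP) lies on the centre line of the jaws, within the pads' length; the fingertips stand 22 mm ahead of it and the grasp point (between the pads) lies 3 mm ahead of it; z points along the fingers, y is the line along which they close (so a half turn about z gives the same grasp; the last joint's range is limited). The gripper opens to 87 mm and grips with 3 to 60 N. Pads are 19 mm wide; open, the fingers measure 117 mm over their backs; the gripper's body (75 mm by 190 mm) begins 51 mm behind the grasp point.
Start: joints at [-1.15, 0.321, -0.07, 1.45, 0.023, 1.371, -0.057], TCP at [0.257, 0.597, 0.245] pointing down, gripper open.
Joint ranges: [-2.86, 2.86], [-0.3, 2.09], [-1.38, 1.24], [0.06, 2.45], [-1.56, 4.7], [0.09, 2.05], [-2.69, 2.69]. Speed limits (rad/s): [2.57, 2.57, 3.14, 3.14, 3.14, 3.14, 3.14].

## Interface

Orientations are given as [roll, pitch, yaw] about the fixed x, y, z axes, in that order (R = Rz(yaw) Ry(pitch) Rx(roll)).
In Python, from rig import env gives the robot as it stands.
- The arm moves only by the tool move_arm, never from a script. Its argument "rows" is a list of rows, each an object with "translation": the shift along the world's x, y, z in m, a list of three; "delta_rot": the turn, a rotation vector about the world's x, y, z in rad, a list of three. In form: [{"translation": [dx, dy, dz], "delta_rot": [rx, ry, rz]}, ...]. A call has 1 to 5 rows; each row shifts and turns the commanded pose from where the row before left it; what a row does not reach is not made up. A row lasts 1/10 s, in which the tool goes at most 50 mm and 8.59 degrees, less where a joint would pass 70% of its speed; a pose out of reach is approached as far as the arm can. A call with a gripper value outside its range is refused whole. "claw" is the closure in counts, from 0 (fully open) to 255 (shut), set as the call begins (left out, the last holds). The fingers move at their own pace and stop on an object; the grip force is fixed at half the most. Time passes only in rows, so rows that do not move let the fingers close. It gives the time, the measured TCP pose, the force, the opening and the grip force at its end, in the units of the state.
- env.get_state(): the state, without advancing time (a new reading comes with each control period).
- env.snapshot(name): name is "side" or "top" or "wrist"; returns (picture, depth): 384x512x3 uint8, blue, green, red; 384x512 float32, m along the optical axis (not along the pixel's ray), 0 where there is no reading.
- env.camera_params(name): a dict with "camera_matrix" (3x3 intrinsics, pixels), "R" (3x3) and "t" (3): a world point X has camera coordinates R X + t; the wrist camera has in their place "hand_eye" (4x4, takes a point from camera to tool coordinates, whose origin is the TCP and whose axes are the flange's). Camera axes: x right, y down, z forward; pixel columns grow to the right and rows downward; lengths in m; the calibration is good to about 2 mm. The wrist camera is an equidistant fisheye: a pixel r from the principal point sees the ray r / f radians off the axis. A picture is of the moment at which its call begins: read the wrist's pose just before it. camera_params takes no time and is no camera call.
- env.hand_in(): hands the job in; it is judged then, once.
The state is a dict: "t": time; "joint_positions": joint angles; "joint_velocities": joint speeds; "tau": joint torques, N m; "ee_pos": TCP position; "ee_rot": TCP orientation; "contact_force": force on the tool from outside, world axes, zero at the start; "moment": the same for the moment, N m; "opening": finger opening in m; "finger_force": force on a finger pad.
Only numpy, scipy, OpenCV 4.12 (cv2) and the standard library are available. Lean on these libraries where they do the work, as an engineer would, in place of code of your own. Each camera call takes 0.05 s, during which the arm holds its last target. There are 200 camera calls.

## Working session

There is one attempt and no reset: what is moved stays moved. The work goes in short steps, Python scripts to look and compute and a tool call to move; the robot and the scene stay as the last step left them, time stands still between calls to the robot, and variables do not carry over. Pictures are saved under pics/ and viewed, at most 10 in all, crops included, and the job is handed in when it is done.

Besides the shell and the picture viewer there is one more tool, called after "Call:" in YAML: its name, and indented under it one key for each argument. move_arm: Moves the arm, as the interface text tells. Its arguments: {"type":"object","properties":{"rows":{"type":"array"},"claw":{"type":"number"}},"required":["rows"]}

```bash
ls; mkdir -p pics; python3 - <<'E'
from rig import env
import cv2,numpy as np
s=env.get_state();print(s)
for n in("side","top"):
    p,d=env.snapshot(n);cv2.imwrite(f"pics/{n}0.png",p);np.save(f"pics/{n}0.npy",d);print(n,env.camera_params(n))
print(env.camera_params("wrist"))
E
```

```text
pics
{'t': 0.0, 'joint_positions': array([-1.14990297,  0.32182479, -0.07008647,  1.45168461,  0.02257729,
        1.37078059, -0.05688022]), 'joint_velocities': array([-0.00065909,  0.00107307, -0.00079806, -0.00151199,  0.00128775,
       -0.00235159, -0.00019634]), 'tau': array([-4.12465515e-04, -4.91285741e+01, -4.03520074e-01, -3.12522054e+01,
       -6.37146877e-02,  4.38310322e-02,  1.78518139e-04]), 'ee_pos': array([0.25701644, 0.59647075, 0.24345549]), 'ee_rot': array([-3.13968359e+00,  7.52524070e-05,  2.73484705e+00]), 'contact_force': array([-0.74630097, -0.3802045 ,  0.56857209]), 'moment': array([-0.02001357,  0.00053104, -0.05358176]), 'finger_force': 0.0, 'opening': 0.08696738437846965}
side {'camera_matrix': array([[453.8276474 ,   0.        , 257.26635919],
       [  0.        , 453.8276474 , 197.69327844],
       [  0.        ,   0.        ,   1.        ]]), 'R': array([[-0.99667012, -0.07987868,  0.01637305],
       [-0.04382269,  0.35540793, -0.93368344],
       [ 0.06876229, -0.9312919 , -0.35772497]]), 't': array([0.53404397, 0.10454101, 1.07347853])}
top {'cam
[... 231 characters left out ...]
,
       [-9.96848221e-01, -7.81981588e-03, -7.89460289e-02],
       [ 7.89434254e-02,  6.41517882e-04, -9.96878891e-01]]), 't': array([0.19806227, 0.51429835, 0.97069107])}
{'camera_matrix': array([[297.31863964,   0.        , 254.51387705],
       [  0.        , 297.31863964, 193.38473389],
       [  0.        ,   0.        ,   1.        ]]), 'hand_eye': array([[ 1.09155643e-03, -9.55196487e-01, -2.95970402e-01,
         8.09871999e-02],
       [ 9.99999391e-01,  1.09042201e-03,  1.68896910e-04,
        -4.64738749e-04],
       [ 1.61402906e-04, -2.95970406e-01,  9.55197096e-01,
        -1.41044039e-01],
       [ 0.00000000e+00,  0.00000000e+00,  0.00000000e+00,
         1.00000000e+00]])}
```

View pics/side0.png

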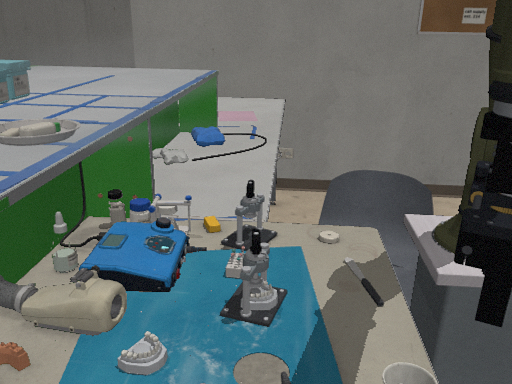

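View pics/top0.png

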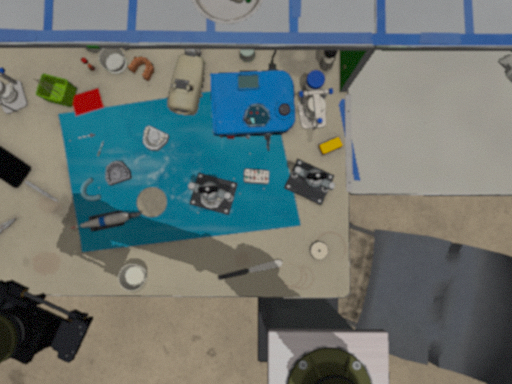

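```bash
python3 - <<'E'
import cv2,numpy as np
t=cv2.imread("pics/top0.png");s=cv2.imread("pics/side0.png")
a=cv2.resize(t[145:225,170:350],None,fx=4.4,fy=4.4,interpolation=cv2.INTER_CUBIC)[:,:790]
b=cv2.resize(s[170:330,205:305],(400,640)[::1],interpolation=cv2.INTER_CUBIC)
b1=cv2.resize(s[175:255,215:290],(263,280));b2=cv2.resize(s[225:325,215:290],(210,280))
c=np.zeros((600,800,3),np.uint8)
c[:min(a.shape[0],310),:a.shape[1]]=a[:310]
b1=cv2.resize(s[170:250,200:300],(350,280),interpolation=cv2.INTER_CUBIC);b2=cv2.resize(s[225:325,200:310],(308,280),interpolation=cv2.INTER_CUBIC)
c[315:595,:350]=b1;c[315:595,400:708]=b2
cv2.imwrite("pics/c0.png",c)
E
```

```text
(no output)
```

View pics/c0.png

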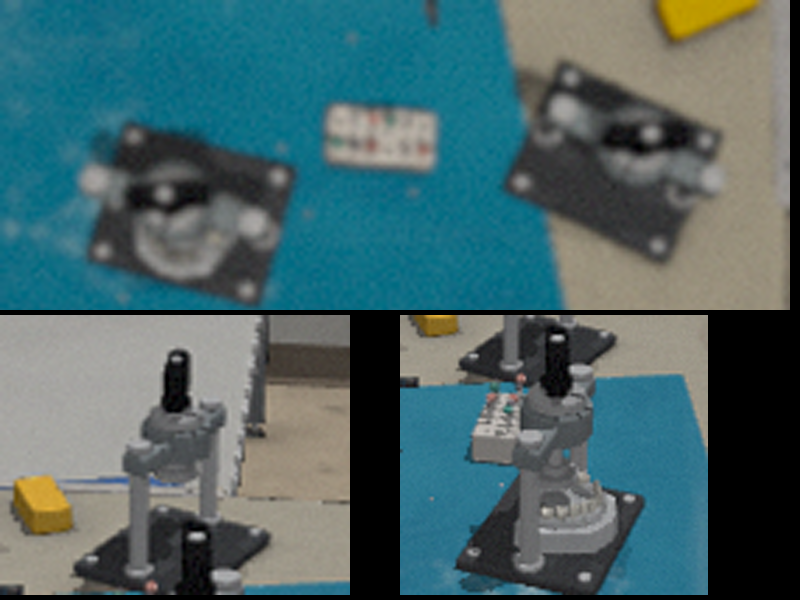

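The cast press is the left one in the top view (knob near pixel (208,189)); the empty one is the right one (knob near (318,175)).

```bash
cat > h.py <<'E'
import cv2,numpy as np
from scipy.spatial.transform import Rotation as Ro
def cast(c,uv,z):
    K,R,t=c["camera_matrix"],c["R"],c["t"]
    d=R.T@np.linalg.inv(K)@np.array([uv[0],uv[1],1.]);o=-R.T@t
    return o+d*(z-o[2])/d[2]
def castw(c,uv,z,pos,rpy):
    K=c["camera_matrix"];H=c["hand_eye"]
    p=(np.array(uv,float)-K[:2,2])/K[0,0];r=np.hypot(*p)
    d=np.r_[p/r*np.sin(r),np.cos(r)] if r>0 else np.array([0,0,1.])
    R=Ro.from_euler("xyz",rpy).as_matrix()
    o=R@H[:3,3]+pos;d=R@H[:3,:3]@d
    return o+d*(z-o[2])/d[2]
def blobs(img,box,th,amin):
    x0,y0,x1,y1=box
    m=(img[y0:y1,x0:x1].max(2)<th).astype(np.uint8)
    cs,_=cv2.findContours(m,cv2.RETR_EXTERNAL,cv2.CHAIN_APPROX_NONE)
    return [c+np.array([x0,y0]) for c in cs if cv2.contourArea(c)>=amin]
E
python3 - <<'E'
from h import *
from rig import env
t=cv2.imread("pics/top0.png");C=env.camera_params("top");d=np.load("pics/top0.npy")
for box in((185,170,245,215),(285,155,340,205)):
  for th in(35,45):
    for c in blobs(t,box,th,15):
        (u,v),wh,a=cv2.minAreaRect(c);
        b=cv2.boxPoints(((u,v),wh,a));P=np.array([cast(C,q,.142) for q in b])
        e=[P[1]-P[0],P[2]-P[1]];e=max(e,key=np.linalg.norm)
        print(th,(round(u),round(v)),np.round(wh,1),P.mean(0).round(4),"long",np.linalg.norm(e).round(4),"yaw of long",np.degrees(np.arctan2(e[1],e[0])).round(1))
S=env.camera_params("side");s=cv2.imread("pics/side0.png")
for c in blobs(s,(240,225,275,265),35,10):
    (x,y,w,h)=cv2.boundingRect(c);print("side",x,y,w,h,cast(S,(x+w/2,y+3),.142))
E
```

```text
35 (212, 190) [5. 8.] [0.5123 0.2987 0.142 ] long 0.0189 yaw of long -89.6
45 (202, 190) [5. 6.] [0.5122 0.3222 0.142 ] long 0.0141 yaw of long -89.6
45 (217, 188) [ 6.8 21.5] [0.5166 0.2861 0.142 ] long 0.0508 yaw of long -83.2
45 (208, 180) [ 7. 21.] [0.536  0.3097 0.142 ] long 0.0496 yaw of long -89.6
35 (312, 176) [10.2  4.6] [0.5464 0.0622 0.142 ] long 0.024 yaw of long -103.7
35 (322, 176) [5. 5.] [0.5476 0.038  0.142 ] long 0.0119 yaw of long 179.6
45 (317, 176) [ 6.6 19.2] [0.547  0.0522 0.142 ] long 0.0454 yaw of long -85.1
45 (306, 166) [9.8 3.6] [0.57   0.0769 0.142 ] long 0.0233 yaw of long -116.5
side 250 229 11 25 [0.51658186 0.3068847  0.142     ]
```

Call:
move_arm:
  rows:
    - {"translation":[0.01,-0.012,0],"delta_rot":[0,0,-0.05]}
    - {"translation":[0.02,-0.023,0],"delta_rot":[0,0,-0.1]}
    - {"translation":[0.025,-0.028,0],"delta_rot":[0,0,-0.1]}
    - {"translation":[0.025,-0.028,0],"delta_rot":[0,0,-0.1]}
    - {"translation":[0.025,-0.028,0],"delta_rot":[0,0,-0.1]}

```text
t: 0.6
ee_pos: [0.3638, 0.4754, 0.2444]
ee_rot: [-3.141, 0.001, 2.278]
contact_force: [1.5, -0.3, -0.0]
opening: 0.087
finger_force: 0.0
```

Call:
move_arm:
  rows:
    - {"translation":[0.025,-0.028,0],"delta_rot":[0,0,-0.1]}
    - {"translation":[0.025,-0.028,0],"delta_rot":[0,0,-0.1]}
    - {"translation":[0.025,-0.028,0],"delta_rot":[0,0,-0.1]}
    - {"translation":[0.025,-0.028,0],"delta_rot":[0,0,-0.1]}
    - {"translation":[0.025,-0.028,0],"delta_rot":[0,0,-0.1]}

```text
t: 1.1
ee_pos: [0.4884, 0.3352, 0.2446]
ee_rot: [-3.142, 0.0, 1.777]
contact_force: [0.0, 0.6, -0.2]
opening: 0.087
finger_force: 0.0
```

Call:
move_arm:
  rows:
    - {"translation":[0.015,-0.017,0],"delta_rot":[0,0,-0.06]}
    - {"translation":[0.01,-0.011,0],"delta_rot":[0,0,-0.05]}
    - {"translation":[0,0,0],"delta_rot":[0,0,0]}
    - {"translation":[0,0,0],"delta_rot":[0,0,0]}
    - {"translation":[0,0,0],"delta_rot":[0,0,0]}

```text
t: 1.6
ee_pos: [0.5107, 0.3121, 0.2444]
ee_rot: [-3.141, -0.001, 1.679]
contact_force: [-0.6, 0.6, 0.9]
opening: 0.0868
finger_force: 0.0
```

```bash
python3 - <<'E'
from h import *
from rig import env
s=env.get_state();C=env.camera_params("wrist")
p,d=env.snapshot("wrist");cv2.imwrite("pics/w1.png",p)
np.save("pics/w1pose.npy",np.r_[s["ee_pos"],s["ee_rot"]])
print(s["t"],s["ee_pos"],s["ee_rot"],s["joint_positions"],s["contact_force"],s["moment"])
for th in(30,45):
  for c in blobs(p,(100,60,450,384),th,60):
    (u,v),wh,a=cv2.minAreaRect(c);b=cv2.boxPoints(((u,v),wh,a));P=np.array([castw(C,q,.142,s["ee_pos"],s["ee_rot"]) for q in b])
    e=max([P[1]-P[0],P[2]-P[1]],key=np.linalg.norm)
    print(th,(round(u),round(v)),np.round(wh,1),P.mean(0).round(4),np.linalg.norm(e).round(4),np.degrees(np.arctan2(e[1],e[0])).round(1))
E
```

```text
1.6 [0.51069509 0.31214996 0.24439224] [-3.14074483e+00 -8.14924255e-04  1.67886369e+00] [-0.81287962  0.21141657  0.25733069  1.59526492 -0.0559899   1.34242899
 -0.44025911] [-0.58896962  0.56465777  0.88183026] [-0.07307234  0.07318964 -0.00641483]
30 (411, 373) [32.5 84. ] [0.7769 0.0635 0.142 ] 0.1345 6.3
30 (274, 311) [144. 349.] [0.5669 0.1391 0.142 ] 0.3644 5.8
30 (396, 274) [ 67.6 114.8] [0.6772 0.2419 0.142 ] 0.131 9.9
30 (364, 236) [ 5.1 20.6] [0.618  0.2864 0.142 ] 0.0212 93.2
30 (348, 245) [39.9 49.5] [0.6057 0.2753 0.142 ] 0.0486 7.8
30 (161, 245) [49.5 39.8] [0.4266 0.2556 0.142 ] 0.0487 4.6
30 (419, 191) [60.4  3.7] [0.6685 0.3375 0.142 ] 0.0724 2.3
30 (258, 197) [54.5 25.7] [0.5136 0.3137 0.142 ] 0.0494 -76.0
45 (364, 236) [ 5.3 21. ] [0.6181 0.2866 0.142 ] 0.0216 93.2
45 (274, 304) [157. 349.] [0.5658 0.1464 0.142 ] 0.3567 5.9
45 (419, 191) [60.4  4.1] [0.6685 0.337  0.142 ] 0.0723 2.9
45 (372, 200) [ 7.9 26.5] [0.6173 0.3229 0.142 ] 0.025 93.3
45 (258, 197) [54.4 25.7] [0.5139 0.3137 0.142 ] 0.0494 -75.1
```

View pics/w1.png

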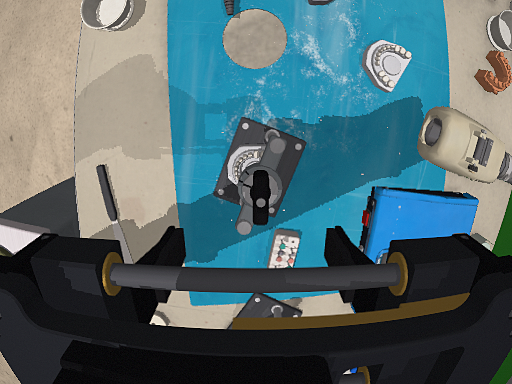

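The knob is at about (261,197), seen from the back side; the cast shows at (243,160), confirming this press. I zoom in to read wing and ring lines.

```bash
python3 - <<'E'
import cv2
p=cv2.imread("pics/w1.png")[150:240,215:310]
p=cv2.convertScaleAbs(p,alpha=1.6,beta=25)
cv2.imwrite("pics/w1c.png",cv2.resize(p,None,fx=6,fy=6,interpolation=cv2.INTER_CUBIC))
E
```

```text
(no output)
```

View pics/w1c.png

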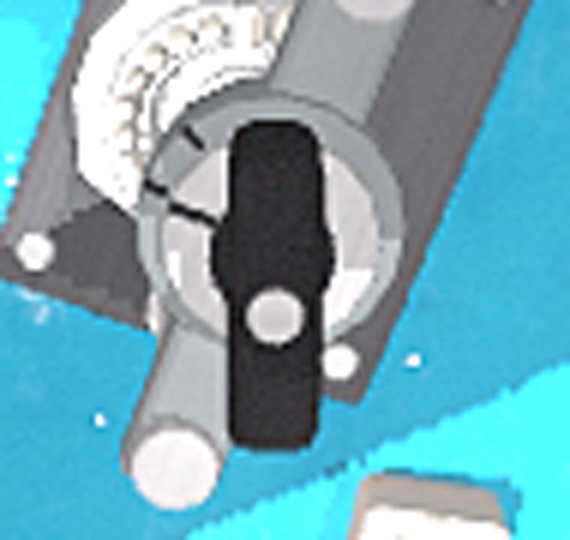

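```bash
python3 - <<'E'
from h import *
from rig import env
C=env.camera_params("wrist");q=np.load("pics/w1pose.npy")
f=lambda x,y,z=.142:castw(C,(215+x/6-.4,150+y/6-.4),z,q[:3],q[3:])
print(f(274,316))
print("ends",f(273,445),)
e=f(273,445)-f(277,190);print(e,np.degrees(np.arctan2(e[1],e[0])))
e=f(232,400)-f(234,190);print(np.degrees(np.arctan2(e[1],e[0])))
e=f(320,400)-f(322,190);print(np.degrees(np.arctan2(e[1],e[0])))
# ring outline (boss, top 98) centre
print(f(272,222,.098))
y=q[5];print("tool y dir",np.degrees(np.arctan2(-np.cos(y),np.sin(y))))
E
```

```text
[0.51626294 0.31023506 0.142     ]
ends [0.51844891 0.29014075 0.142     ]
[ 0.00391818 -0.03881317  0.        ] -84.23553841806412
-84.32793546705116
-83.45887263019785
[0.51648823 0.31183938 0.098     ]
tool y dir 6.191803686657607
```

Call:
move_arm:
  rows:
    - {"translation":[0.003,-0.001,-0.02],"delta_rot":[0,0,0]}
    - {"translation":[0.002,-0.001,-0.03],"delta_rot":[0,0,0]}
    - {"translation":[0,0,-0.03],"delta_rot":[0,0,0]}
    - {"translation":[0,0,-0.02],"delta_rot":[0,0,0]}
    - {"translation":[0,0,-0.01],"delta_rot":[0,0,0]}

```text
t: 2.15
ee_pos: [0.5152, 0.3087, 0.1323]
ee_rot: [-3.138, 0.001, 1.677]
contact_force: [-0.4, -0.0, -0.3]
opening: 0.0873
finger_force: 0.0
```

Call:
move_arm:
  rows:
    - {"translation":[0,0,0],"delta_rot":[0,0,0]}
    - {"translation":[0,0,0],"delta_rot":[0,0,0]}

```text
t: 2.35
ee_pos: [0.5175, 0.3088, 0.1356]
ee_rot: [3.14, -0.001, 1.676]
contact_force: [-0.3, 0.9, 0.3]
opening: 0.0871
finger_force: 0.0
```

Call:
move_arm:
  rows:
    - {"translation":[0,0,0],"delta_rot":[0,0,0]}
    - {"translation":[0,0,0],"delta_rot":[0,0,0]}
    - {"translation":[0,0,0],"delta_rot":[0,0,0]}
    - {"translation":[0,0,0],"delta_rot":[0,0,0]}
    - {"translation":[0,0,0],"delta_rot":[0,0,0]}
  claw: 255

```text
t: 2.85
ee_pos: [0.5173, 0.308, 0.1348]
ee_rot: [3.141, -0.0, 1.675]
contact_force: [0.4, 0.7, -0.6]
opening: 0.0548
finger_force: 0.0
```

Call:
move_arm:
  rows:
    - {"translation":[0,0,0],"delta_rot":[0,0,0]}
    - {"translation":[0,0,0],"delta_rot":[0,0,0]}
    - {"translation":[0,0,0],"delta_rot":[0,0,0]}
    - {"translation":[0,0,0],"delta_rot":[0,0,0]}
    - {"translation":[0,0,0],"delta_rot":[0,0,0]}

```text
t: 3.35
ee_pos: [0.5166, 0.308, 0.1347]
ee_rot: [-3.14, 0.0, 1.675]
contact_force: [-1.3, -0.9, 16.9]
opening: 0.015
finger_force: 9.4
```

```bash
python3 - <<'E'
from rig import env
s=env.get_state()
for k in("t","ee_pos","ee_rot","contact_force","moment","opening","finger_force","joint_positions"):print(k,s[k])
E
```

```text
t 3.35
ee_pos [0.51657815 0.30799334 0.13465264]
ee_rot [-3.14021481e+00  1.34483458e-04  1.67498296e+00]
contact_force [-1.27142728 -0.86153389 16.87825939]
moment [-0.29735527  0.65607581  0.06574023]
opening 0.01496042999973265
finger_force 9.42683145403862
joint_positions [-0.79594891  0.29738343  0.25437859  1.71868456 -0.0818721   1.13714931
 -0.41354214]
```

Call:
move_arm:
  rows:
    - {"translation":[0,0,0.002],"delta_rot":[0,0,0]}
    - {"translation":[0,0,0.002],"delta_rot":[0,0,0]}
    - {"translation":[0,0,0],"delta_rot":[0,0,0]}
    - {"translation":[0,0,0],"delta_rot":[0,0,0]}
    - {"translation":[0,0,0],"delta_rot":[0,0,0]}

```text
t: 3.85
ee_pos: [0.5162, 0.3079, 0.1356]
ee_rot: [-3.139, 0.001, 1.675]
contact_force: [2.8, 3.6, -19.6]
opening: 0.0136
finger_force: 61.4
```

```bash
cat > st.py <<'E'
from rig import env
import numpy as np
s=env.get_state()
for k in("t","ee_pos","ee_rot","contact_force","moment","opening","finger_force"):print(k,np.round(s[k],4))
print("q7",s["joint_positions"][6],"tau7",s["tau"][6])
E
python3 st.py
```

```text
t 3.85
ee_pos [0.5162 0.3079 0.1356]
ee_rot [-3.1392e+00  1.3000e-03  1.6752e+00]
contact_force [  2.8125   3.624  -19.6372]
moment [ 0.8564 -0.8435 -0.0261]
opening 0.0136
finger_force 61.3896
q7 -0.41441841504884763 tau7 -0.010154580522794276
```

Call:
move_arm:
  rows:
    - {"translation":[0,0,-0.002],"delta_rot":[0,0,-0.04]}
    - {"translation":[0,0,0],"delta_rot":[0,0,-0.06]}
    - {"translation":[0,0,0],"delta_rot":[0,0,-0.06]}
    - {"translation":[0,0,0],"delta_rot":[0,0,-0.04]}
    - {"translation":[0,0,0],"delta_rot":[0,0,0]}

```text
t: 4.35
ee_pos: [0.5156, 0.308, 0.1355]
ee_rot: [-3.138, 0.002, 1.475]
contact_force: [-1.3, 1.5, -10.1]
opening: 0.014
finger_force: 61.7
```

```bash
python3 st.py
```

```text
t 4.35
ee_pos [0.5156 0.308  0.1355]
ee_rot [-3.1384e+00  1.6000e-03  1.4753e+00]
contact_force [ -1.3214   1.453  -10.078 ]
moment [ 0.3552  0.4849 -0.065 ]
opening 0.014
finger_force 61.74
q7 -0.607102466454035 tau7 -0.24704321287572384
```

Call:
move_arm:
  rows:
    - {"translation":[0,0,0],"delta_rot":[0,0,-0.03]}
    - {"translation":[0,0,0],"delta_rot":[0,0,-0.03]}
    - {"translation":[0,0,0],"delta_rot":[0,0,-0.03]}
    - {"translation":[0,0,0],"delta_rot":[0,0,0]}

```text
t: 4.75
ee_pos: [0.5154, 0.308, 0.1355]
ee_rot: [-3.138, 0.002, 1.384]
contact_force: [-4.6, 2.1, -12.1]
opening: 0.0136
finger_force: 61.7
```

```bash
python3 st.py|grep -v contact
```

```text
t 4.75
ee_pos [0.5154 0.308  0.1355]
ee_rot [-3.1381e+00  1.8000e-03  1.3836e+00]
moment [0.3788 1.2489 0.0395]
opening 0.0136
finger_force 61.6538
q7 -0.6954684317154226 tau7 -0.14913952443748713
```

Call:
move_arm:
  rows:
    - {"translation":[0,0,0],"delta_rot":[0,0,-0.03]}
    - {"translation":[0,0,0],"delta_rot":[0,0,-0.03]}
    - {"translation":[0,0,0],"delta_rot":[0,0,-0.03]}
    - {"translation":[0,0,0],"delta_rot":[0,0,0]}

```text
t: 5.15
ee_pos: [0.5153, 0.308, 0.1356]
ee_rot: [-3.138, 0.002, 1.295]
contact_force: [-6.2, 2.1, -11.4]
opening: 0.0138
finger_force: 50.5
```

```bash
python3 st.py|grep -v contact
```

```text
t 5.15
ee_pos [0.5153 0.308  0.1356]
ee_rot [-3.1384e+00  2.3000e-03  1.2947e+00]
moment [0.3333 1.2957 0.2765]
opening 0.0138
finger_force 50.5382
q7 -0.7816830081211926 tau7 -0.42997305281460285
```

Call:
move_arm:
  rows:
    - {"translation":[0,0,0],"delta_rot":[0,0,-0.03]}
    - {"translation":[0,0,0],"delta_rot":[0,0,-0.03]}
    - {"translation":[0,0,0],"delta_rot":[0,0,-0.03]}
    - {"translation":[0,0,0],"delta_rot":[0,0,0]}

```text
t: 5.55
ee_pos: [0.515, 0.3081, 0.1356]
ee_rot: [-3.138, 0.003, 1.205]
contact_force: [-6.4, 1.6, -11.5]
opening: 0.0139
finger_force: 50.5
```

```bash
python3 st.py|grep -v contact
```

```text
t 5.55
ee_pos [0.515  0.3081 0.1356]
ee_rot [-3.1382e+00  2.9000e-03  1.2050e+00]
moment [0.2789 1.3819 0.2649]
opening 0.0139
finger_force 50.5058
q7 -0.8683109790657885 tau7 -0.4496774822473526
```

Call:
move_arm:
  rows:
    - {"translation":[0,0,0],"delta_rot":[0,0,-0.04]}
    - {"translation":[0,0,0],"delta_rot":[0,0,-0.04]}
    - {"translation":[0,0,0],"delta_rot":[0,0,-0.04]}
    - {"translation":[0,0,0],"delta_rot":[0,0,-0.04]}
    - {"translation":[0,0,0],"delta_rot":[0,0,-0.04]}

```text
t: 6.05
ee_pos: [0.5144, 0.3084, 0.1356]
ee_rot: [-3.138, 0.004, 1.005]
contact_force: [-8.4, 1.7, -10.2]
opening: 0.0137
finger_force: 50.3
```

```bash
python3 st.py
```

```text
t 6.05
ee_pos [0.5144 0.3084 0.1356]
ee_rot [-3.1379  0.004   1.0046]
contact_force [ -8.4499   1.7226 -10.2089]
moment [0.3537 1.7139 0.3912]
opening 0.0137
finger_force 50.3219
q7 -1.0617174080012668 tau7 0.005216088029555976
```

Call:
move_arm:
  rows:
    - {"translation":[0,0,0],"delta_rot":[0,0,-0.04]}
    - {"translation":[0,0,0],"delta_rot":[0,0,-0.04]}
    - {"translation":[0,0,0],"delta_rot":[0,0,-0.04]}
    - {"translation":[0,0,0],"delta_rot":[0,0,-0.04]}
    - {"translation":[0,0,0],"delta_rot":[0,0,0]}

```text
t: 6.55
ee_pos: [0.514, 0.3087, 0.1356]
ee_rot: [-3.138, 0.005, 0.846]
contact_force: [-8.8, 1.6, -10.5]
opening: 0.014
finger_force: 50.5
```

```bash
python3 st.py; python3 - <<'E'
from rig import env
import cv2
p,_=env.snapshot("wrist")
cv2.imwrite("pics/w2.png",cv2.resize(cv2.convertScaleAbs(p[140:290,170:350],alpha=1.5,beta=20),None,fx=4,fy=4,interpolation=cv2.INTER_CUBIC))
E
```

```text
t 6.55
ee_pos [0.514  0.3087 0.1356]
ee_rot [-3.1379  0.0048  0.8457]
contact_force [ -8.7781   1.5757 -10.4705]
moment [0.2802 1.8786 0.3163]
opening 0.014
finger_force 50.4557
q7 -1.2149365250537079 tau7 -0.5526684410870075
```

View pics/w2.png

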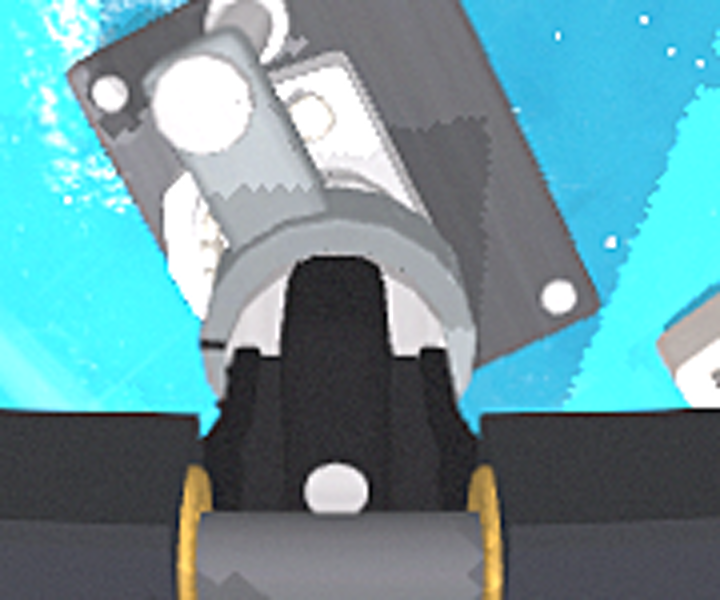

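The wrist view shows the second boss line at (213,345), but the left finger hides the ring line. I release, back off and check.

Call:
move_arm:
  rows:
    - {"translation":[0,0,0],"delta_rot":[0,0,0]}
    - {"translation":[0,0,0],"delta_rot":[0,0,0]}
    - {"translation":[0,0,0],"delta_rot":[0,0,0]}
    - {"translation":[0,0,0],"delta_rot":[0,0,0]}
    - {"translation":[0,0,0],"delta_rot":[0,0,0]}
  claw: 0

```text
t: 7.1
ee_pos: [0.5186, 0.3077, 0.1378]
ee_rot: [3.14, -0.002, 0.844]
contact_force: [-0.5, 0.1, -0.1]
opening: 0.046
finger_force: 0.0
```

Call:
move_arm:
  rows:
    - {"translation":[0,0,0],"delta_rot":[0,0,0]}
    - {"translation":[0,0,0.015],"delta_rot":[0,0,0]}
    - {"translation":[0,0,0.025],"delta_rot":[0,0,0]}
    - {"translation":[0,0,0.03],"delta_rot":[0,0,0]}
    - {"translation":[0,0,0.02],"delta_rot":[0,0,0]}

```text
t: 7.6
ee_pos: [0.5181, 0.3083, 0.23]
ee_rot: [3.141, -0.003, 0.845]
contact_force: [-0.4, -0.4, -0.2]
opening: 0.0836
finger_force: 0.0
```

Call:
move_arm:
  rows:
    - {"translation":[0,0,0.02],"delta_rot":[0,0,0]}
    - {"translation":[0,0,0],"delta_rot":[0,0,0]}
    - {"translation":[0,0,0],"delta_rot":[0,0,0]}

```text
t: 7.9
ee_pos: [0.5175, 0.308, 0.2474]
ee_rot: [3.141, -0.001, 0.845]
contact_force: [0.2, 0.8, -0.3]
opening: 0.0866
finger_force: 0.0
```

```bash
python3 st.py; python3 - <<'E'
from rig import env
import cv2,numpy as np
s=env.get_state();np.save("pics/w3pose.npy",np.r_[s["ee_pos"],s["ee_rot"]])
p,_=env.snapshot("wrist")
cv2.imwrite("pics/w3.png",cv2.resize(cv2.convertScaleAbs(p[140:240,200:320],alpha=1.5,beta=20),None,fx=6,fy=6,interpolation=cv2.INTER_CUBIC))
E
```

```text
t 7.9
ee_pos [0.5175 0.308  0.2474]
ee_rot [ 3.1412e+00 -1.3000e-03  8.4470e-01]
contact_force [ 0.1888  0.7583 -0.3147]
moment [-0.08    0.1114 -0.0009]
opening 0.0866
finger_force 0.0
q7 -1.2397680115052438 tau7 -0.004268443153705448
```

View pics/w3.png

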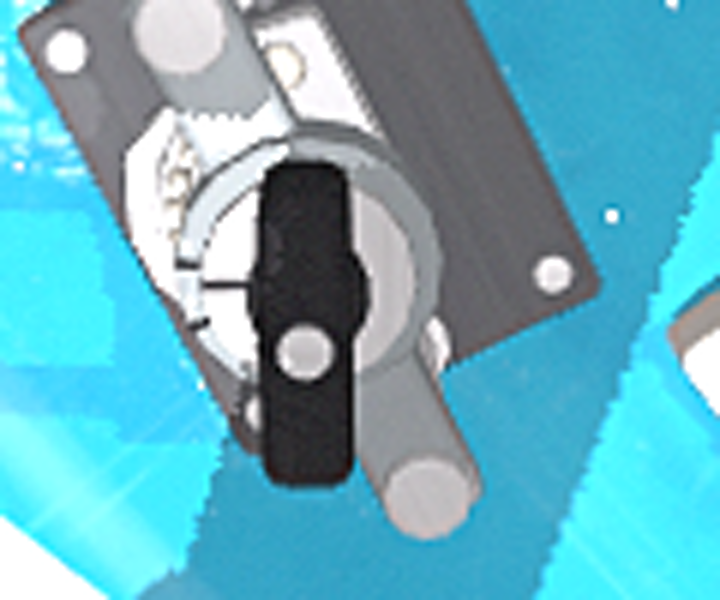

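The ring line (203–248,285) sits between the first boss line (197,323) and the second (188,264). I compute the angles about the axis.

```bash
python3 - <<'E'
from h import *
from rig import env
C=env.camera_params("wrist");q=np.load("pics/w3pose.npy")
f=lambda x,y,z:castw(C,(200+x/6-.4,140+y/6-.4),z,q[:3],q[3:])
A=f(305,352,.142);print(A)
for A in (A,np.array([.5165,.3105,0])):
  g=lambda p:np.degrees(np.arctan2(p[1]-A[1],p[0]-A[0]))
  for n,x,y,z in(("first",197,323,.098),("second",188,264,.098),("ring out",205,285,.106),("ring in",248,285,.106)):
    p=f(x,y,z);print(n,p.round(4),np.hypot(*(p-A)[:2]).round(4),g(p).round(1))
  a=f(197,323,.098);b=f(205,285,.106);print("ring turn",g(a)-g(b),"span",g(a)-g(f(188,264,.098)))
E
```

```text
[0.51596571 0.31024863 0.142     ]
first [0.4956 0.316  0.098 ] 0.0212 164.2
second [0.5015 0.3247 0.098 ] 0.0204 135.0
ring out [0.5031 0.3214 0.106 ] 0.017 139.1
ring in [0.5084 0.3167 0.106 ] 0.0099 139.5
ring turn 25.19298389479232 span 29.240183606574675
first [0.4956 0.316  0.098 ] 0.0216 165.3
second [0.5015 0.3247 0.098 ] 0.0206 136.5
ring out [0.5031 0.3214 0.106 ] 0.0172 140.8
ring in [0.5084 0.3167 0.106 ] 0.0101 142.6
ring turn 24.422513265391615 span 28.722023196694266
```

Ring turn measures about 25° (window 18–42°). The wing is still aligned with the jaws, so it has not slackened, and the gripper is clear.

```bash
python3 -c "
from rig import env
print(env.hand_in())"
```

```text
the job is handed in; nothing more can be done
None
```

I turned the knob of the press holding the cast about 25° past its bite (30° ± 12° allowed), let go and backed clear, left the empty press alone, and handed the job in; no verdict was returned.

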